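# Hold open the cover of a drive test box

## Robot

A 6-joint arm with a two-finger parallel gripper is mounted at the origin on a cart in front of the work surface, level with it; the furniture and walls round the work are solid. World frame = base frame: x ahead of the robot, y to its left, z up, the work surface at z = 0. Lengths are in m, angles in rad, forces in N, time in s.
With the tool pointing down it reaches from about 0.375 to 0.9 m from the base axis. Payload 3.1 kg.
Tool frame: the origin (TCP) lies between the finger pads; the fingertips stand 8 mm ahead of it and the grasp point (between the pads) lies 11 mm behind it (r.tips_ahead is the distance from the TCP to the fingertips, in m); z points along the fingers, y is the line along which they close (so a half turn about z gives the same grasp; the last joint's range is limited). The gripper opens to 85 mm and grips with 20 to 120 N. Pads are 22 mm wide; open, the fingers measure 114 mm over their backs; the gripper's body (76 mm by 85 mm) begins 54 mm behind the grasp point. The pads swing forward as they close: fully open they stand 13 mm farther back than shut.
Start: joints at [-1.496, 0.527, 1.433, -0, 1.181, -0.178], TCP at [0.156, -0.605, 0.219] pointing down, gripper open.
Joint ranges: [-3.08, 3.08], [-0.75, 2.2], [0.22, 2.44], [-1.43, 4.57], [0, 2.65], [-2.85, 2.85]. Speed limits (rad/s): [2.79, 2.79, 3.14, 3.14, 3.14, 3.14].

## Interface

Orientations are given as [roll, pitch, yaw] about the fixed x, y, z axes, in that order (R = Rz(yaw) Ry(pitch) Rx(roll)).
In Python, from plant import r, read_camera, close_job, find_in, masks_of, landmark_of gives the robot as it stands.
- The arm moves only by the shell command python3 -m creep 'ROWS' [OPENING]. ROWS is JSON, a list of rows, each a list of 6 numbers: the shift along the world's x, y, z in m, then the turn, a rotation vector about the world's x, y, z in rad. A call has 1 to 12 rows; each row is the pose to reach, as a shift and turn from the pose commanded when the call began; what a row does not reach only later rows make up. A row lasts 1/12 s, in which the tool goes at most 41.7 mm and 7.16 degrees, less where a joint would pass 70% of its speed; a pose out of reach is approached as far as the arm can. A call with a gripper value outside its range is refused whole. OPENING is the gripper's target within -1 to 1 (shut at 1, half-way at 0, fully open at -1), set as the call begins (- or left out, the last holds). The fingers move at their own pace and stop on an object; the grip force is fixed at half the most. Time passes only in rows, so rows that repeat a pose let the fingers close. It gives the time, the measured TCP pose, the force, the opening and the grip force at its end, in the units of the state.
- r.get_state(): the state, without advancing time (a new reading comes with each control period).
- read_camera(name): name is "side" or "top"; returns a dict with "img" (384x512x3 uint8, red, green, blue), "camera_matrix" (3x3 intrinsics, pixels), "position" and "attitude" of the camera in the world. Camera axes: x right, y down, z forward; pixel columns grow to the right and rows downward; lengths in m; the calibration is good to about 2 mm. A picture is of the moment at which its call begins. There is no depth.
- close_job(): hands the job in; it is judged then, once.
Trained networks look in a picture, given as the dict that the camera call returned (one of the last four; its "shot" number tells which), for a name from the list of things; names that differ only in an ending like _2 or _b are one class to them, and where a whole thing is asked for, a point or a joint stands for the part that bears it (a point fixed in the world has none). Each returns a list of dicts, best first, with "score" (0 to 1); they miss things now and then, are a little off and sometimes report something else, mostly with a low value. They report only what shows in the picture. A call takes as long as a camera call.
- find_in(picture, target): "extent" ([left, top, right, bottom] as shares, 0 to 1, of the picture: columns of its width, rows of its height, round what is visible of it).
- masks_of(picture, target): "region" (384x512 bool, what is visible of it) and "extent" ([left, top, right, bottom] as shares, 0 to 1, of the picture: columns of its width, rows of its height, round what is visible of it).
- landmark_of(picture, target): "location" ([column, row] as shares, 0 to 1, of the picture: columns of its width, rows of its height: a listed point, or the origin of a listed thing).
The state is a dict: "time": time; "q": joint angles; "qvel": joint speeds; "tau": joint torques, N m; "tcp_pos": TCP position; "ee_rot": TCP orientation; "force": force on the tool from outside, world axes, zero at the start; "moment": the same for the moment, N m; "finger_gap": finger opening in m; "grip_force": force on a finger pad.
Only numpy, scipy, OpenCV 4.12 (cv2) and the standard library are available. Lean on these libraries where they do the work, as an engineer would, in place of code of your own. Each camera call takes 0.05 s, during which the arm holds its last target. There are 200 camera calls.

## Task

I need to see the drive inside the test box. First tug its hinged cover up by the black tab to learn whether the catch is holding it; if it is, press the round release plunger all the way down (not before that tug); then lift the cover by its tab to about 60 degrees and finish while still holding it there by the tab, because it falls shut when let go. Leave the other things on the bench where they are.

Things in the scene. Friction and masses are not known exactly. Their poses are not given: they have to be found in the camera images.
- test_box: Grey test box fixed on 6 mm feet, 140 (x) x 180 (y) x 55 mm high; shut cover's top at z 64.5 mm, its ribs 68 mm. Origin: centre of its underside, 6 mm above the bench; x from the front (tab, plunger; robot side) to the hinge side, y left, z up. Place and yaw (within 0.3 rad) differ each time. A catch hidden inside may or may not hold the cover; nothing outside shows which.
- cover (a joint): Opening angle of the cover, rad: 0 shut, grows as its front edge rises, stop at 1.45. Hinged on the far side. Caught, it has about 0.03 rad of play (tab rises about 5 mm), then stops firmly; free, it goes on rising with the 1 to 2 N that lift it at the tab. It falls shut when let go.
- cover_tab (a point): Where to pinch the tab: black block 46 mm long (box x), 14 mm wide (y), 14 mm thick, level, out of the cover's front edge. This point: its centre line, 20 mm from its end, at box x -97, y +40, z 60.5 mm when shut, 170.5 mm from the hinge axis. Take it from above, a finger on its left and right side; it can pivot between the fingertips as the cover rises. Moves with the cover.
- cover_hinge (a point): Point on the cover's hinge axis, mid-width: box x +73.5, z 56.5 mm. The axis runs along the box's y. Its frame turns with the cover; shut, its axes are those of the box.
- release (a joint): How far the release plunger has been pushed down, in m: 0 up, 0.009 all the way down. It takes about 4 N and stays down; it frees the cover after about 6 mm. It is up at the start, whether or not the catch is holding.
- release_top (a point): Centre of the top face of the release plunger: round steel button 22 mm across on the grey housing in front of the box, right of the tab (box x -94, y -55 mm). Its top is at box z 72 mm when up, 14 mm above the housing, and 63 mm when all the way down.
- tray: Loose grey tray of screws, 65 x 90 x 14 mm, at the left of the bench; not to be moved. Origin: centre of the underside.
- pliers: Loose pliers with blue grips, 55 x 133 x 12 mm, on the mat behind the box; not to be moved. Origin: centre of the underside.
- mug: Loose white mug, 92 x 127 x 95 mm, near the front left of the bench; not to be moved. Origin: centre of the underside.
- stick: Loose red USB stick, 17 x 55 x 8 mm, lying beside the box's front left corner; not to be moved. Origin: centre of the underside.

How it is judged:
On the way:
1. the cover has been tugged up by its tab, at least through part of its play, with the release plunger still up (value of joint cover above 0.012 rad and value of joint release below 0.002 m and contact force between the fingers and test_box above 0.5 N and distance between the grasp point and cover_tab below 0.035 m), for 0.05 s.
At the end, for the whole second after the job is handed in: The cover stands open between 0.85 and 1.3 rad (49 to 74 degrees), at rest (under 0.1 rad/s), with the fingers still bearing on it (over 0.5 N) and the grasp point within 35 mm of the tab's pinch point (value of joint cover between 0.85 and 1.3 rad and velocity of joint cover between -0.1 and 0.1 rad/s and contact force between the fingers and test_box above 0.5 N and distance between the grasp point and cover_tab below 0.035 m); the arm keeps its last pose, push and grip.
It fails at once if a bystander (USB stick, tray, pliers, mug) is shifted by more than 20 mm (distance of any of stick, tray, pliers, mug from where it was at the start of the episode above 0.02 m).
It also fails if it takes over 54 s, if anything falls off the work surface, if the arm or the gripper's body presses on something with over 40 N, if the wrist force passes 120 N, or if a joint passes its speed limit or range.

## Working session

There is one attempt and no reset: what is moved stays moved. The work goes in short steps, Python scripts to look and compute and a shell command to move; the robot and the scene stay as the last step left them, time stands still between calls to the robot, and variables do not carry over. Pictures are saved under pics/ and viewed, at most 10 in all, crops included, and the job is handed in when it is done.

```bash
mkdir -p pics; ls; cat > h.py <<'E'
import numpy as np, cv2
from plant import r, read_camera, close_job, find_in, masks_of, landmark_of
from scipy.spatial.transform import Rotation as Ro
def camR(c):
    a=np.array(c["attitude"],float)
    if a.shape==(3,3): return a
    return Ro.from_euler('xyz',a).as_matrix() if a.size==3 else Ro.from_quat(a).as_matrix()
def ray(c,loc):
    uv=np.array([loc[0]*512,loc[1]*384,1]); d=camR(c)@np.linalg.solve(c["camera_matrix"],uv)
    return np.array(c["position"]),d
def at_z(c,loc,z):
    p,d=ray(c,loc); return p+d*(z-p[2])/d[2]
def proj(c,P):
    q=c["camera_matrix"]@(camR(c).T@(np.array(P)-c["position"])); return q[:2]/q[2]
def tri(cs,locs):
    A=0;b=0
    for c,l in zip(cs,locs):
        p,d=ray(c,l); d=d/np.linalg.norm(d); M=np.eye(3)-np.outer(d,d); A=A+M; b=b+M@p
    return np.linalg.solve(A,b)
E
python3 - <<'E'
from h import *
cs=[read_camera(n) for n in("top","side")]
for c in cs: print(c["attitude"],c["position"])
for n,z in(("cover_tab",.0665),("release_top",.078),("cover_hinge",.0625),("test_box",.006),("stick",0),("mug",0),("tray",0),("pliers",0)):
    L=[landmark_of(c,n) for c in cs]
    for c,l in zip(cs,L):
        for k in l[:2]: print(n,c["shot"],round(k["score"],2),np.round(k["location"],3),at_z(c,k["location"],z).round(4))
    if all(L): print("  tri",tri(cs,[l[0]["location"] for l in L]).round(4))
im=np.hstack([c["img"] for c in cs]); cv2.imwrite("pics/a.png",cv2.resize(cs[0]["img"],(800,600))[:,:,::-1]);cv2.imwrite("pics/b.png",cs[1]["img"][:,:,::-1])
print(r.get_state())
E
```

```text
pics
[-2.93358228e+00 -1.31666368e-03 -1.68977014e+00] [0.44428021 0.07729524 0.92254555]
[-2.06177083  0.02327168 -0.21984011] [ 0.47771145 -0.63255563  0.49238268]
cover_tab 1 0.85 [0.488 0.634] [0.5065 0.0694 0.0665]
cover_tab 2 0.96 [0.393 0.56 ] [0.5077 0.0599 0.0665]
  tri [0.5075 0.0694 0.0607]
release_top 1 0.37 [0.568 0.626] [ 0.5018 -0.0205  0.078 ]
release_top 2 0.5 [0.395 0.62 ] [ 0.5005 -0.0356  0.078 ]
  tri [ 0.5018 -0.0216  0.0684]
cover_hinge 1 0.84 [0.529 0.448] [0.6658 0.0008 0.0625]
cover_hinge 2 0.55 [0.562 0.577] [ 0.669  -0.0007  0.0625]
  tri [6.678e-01 5.000e-04 6.140e-02]
test_box 1 0.79 [0.532 0.54 ] [0.5909 0.0036 0.006 ]
test_box 2 0.93 [0.494 0.637] [0.6016 0.0188 0.006 ]
  tri [0.5941 0.0041 0.0165]
stick 1 0.42 [0.435 0.62 ] [0.5325 0.1324 0.    ]
stick 1 0.24 [0.568 0.632] [ 0.5015 -0.0297  0.    ]
stick 2 0.54 [0.415 0.566] [ 0.5356  0.151  -0.    ]
  tri [0.5328 0.1316 0.012 ]
mug 1 0.69 [0.516 0.316] [ 0.817 -0.005  0.   ]
mug 1 0.62 [0.342 0.72 ] [0.4552 0.2538 0.    ]
mug 2 0.92 [0.337 0.524] [0.4501 0.2494 0.    ]
  tri [ 0.5856 -0.0127  0.2119]
[... 277 characters left out ...]
  0.    ]
  tri [ 0.8187 -0.0043 -0.0027]
{'time': 0.9, 'q': array([-1.49649566e+00,  5.27430762e-01,  1.43269773e+00,  7.81594697e-06,
        1.18135970e+00, -1.78525872e-01]), 'qvel': array([-0.00063446,  0.00138806, -0.00218623,  0.00062297,  0.00100276,
       -0.00081719]), 'tau': array([ 8.89411112e-04, -4.42298698e+01, -1.78424209e+01, -2.97023025e-04,
        6.44733154e-04,  4.02271965e-06]), 'tcp_pos': array([ 0.15635322, -0.60512183,  0.21855371]), 'ee_rot': array([3.14148856e+00, 1.14351809e-05, 2.52823571e-01]), 'force': array([ 0.11749056,  0.32500086, -0.13491203]), 'moment': array([ 0.02508828,  0.02614127, -0.00783246]), 'grip_force': 0.0, 'finger_gap': 0.08534761294678822}
```

View pics/a.png

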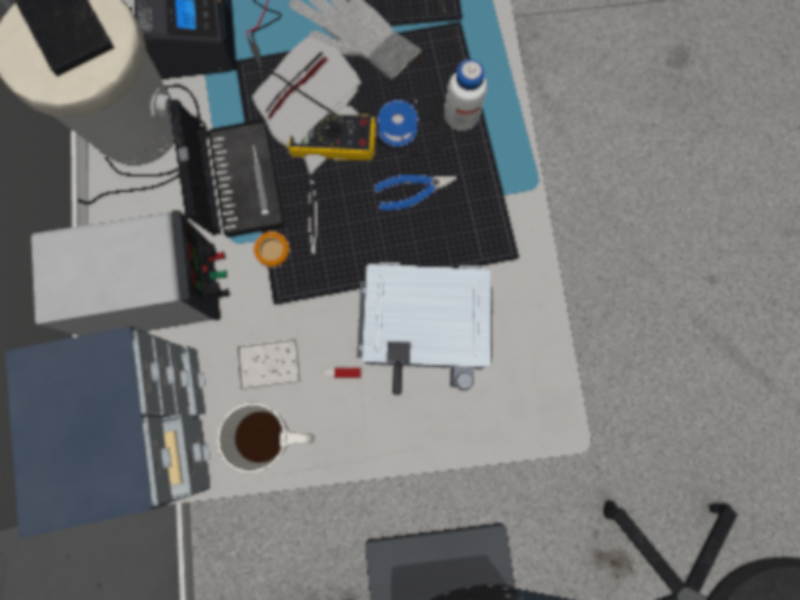

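View pics/b.png

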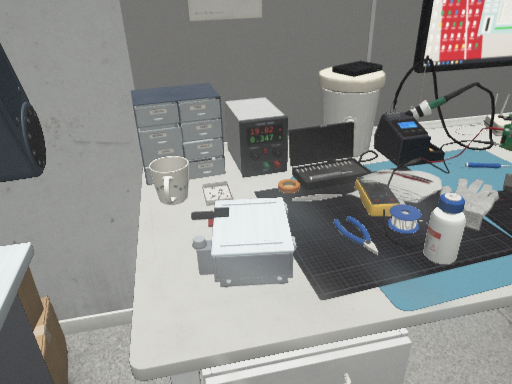

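The top view shows the tab at about (397,378) and the plunger at about (464,379) in the 800x600 picture; the stick is at (346,373). The release landmark is a little off, so I'll fit the box pose on a combined set.

```bash
cat >> h.py <<'E'
def Wp(x,P): 
    c,s=np.cos(x[2]),np.sin(x[2]); P=np.array(P,float); return np.array([x[0]+c*P[0]-s*P[1],x[1]+s*P[0]+c*P[1],P[2]+.006])
E
python3 - <<'E'
from h import *
from scipy.optimize import least_squares
cs=[read_camera(n) for n in("top","side")]
pts={"cover_tab":(-.097,.04,.0605),"release_top":(-.094,-.055,.072),"cover_hinge":(.0735,0,.0565)}
ob=[]
for c in cs:
    for n,P in pts.items():
        l=landmark_of(c,n)
        if l: ob.append((c,P,np.array(l[0]["location"])*[512,384],n))
ob+= [(cs[0],pts["cover_tab"],np.array([397,378.5])*.64,"tab eye"),(cs[0],pts["release_top"],np.array([464,379.5])*.64,"rel eye"),(cs[1],pts["release_top"],np.array([200,241.]),"rel eye s")]
f=lambda x:np.concatenate([proj(c,Wp(x,P))-u for c,P,u,n in ob])
s=least_squares(f,[.595,.003,0],loss="soft_l1"); print(s.x)
for (c,P,u,n),e in zip(ob,f(s.x).reshape(-1,2)): print(c["shot"],n,e.round(1))
for n,P in pts.items(): print(n,Wp(s.x,P).round(4))
ims=[]
for c in cs:
    im=cv2.resize(c["img"],None,fx=4,fy=4,interpolation=cv2.INTER_CUBIC)[:,:,::-1].copy()
    for P in list(pts.values())+[(-.117,.04,.0675),(-.0685,.09,.0585),(-.0685,-.09,.0585),(.07,.09,.0585),(.07,-.09,.0585)]:
        u=proj(c,Wp(s.x,P)); cv2.drawMarker(im,tuple(int(v) for v in (u*4+1.5)),(0,0,255),0,14,1)
    u=(proj(c,Wp(s.x,(-.03,0,.06)))*4).astype(int); ims.append(im[u[1]-260:u[1]+260,u[0]-200:u[0]+200])
cv2.imwrite("pics/c.png",np.hstack(ims))
E
```

```text
[ 0.5966009   0.00542413 -0.15630394]
3 cover_tab [ 2.2 -1.7]
3 release_top [4.5 3. ]
3 cover_hinge [-1.1 -3.1]
4 cover_tab [-1.5 -3.4]
4 release_top [ 0.1 -1.7]
4 cover_hinge [1.8 0.5]
3 tab eye [-0.   0.5]
3 rel eye [ 0.3 -0.2]
4 rel eye s [-1.  -3.1]
cover_tab [0.507  0.06   0.0665]
release_top [ 0.4952 -0.0343  0.078 ]
cover_hinge [ 0.6692 -0.006   0.0625]
```

View pics/c.png

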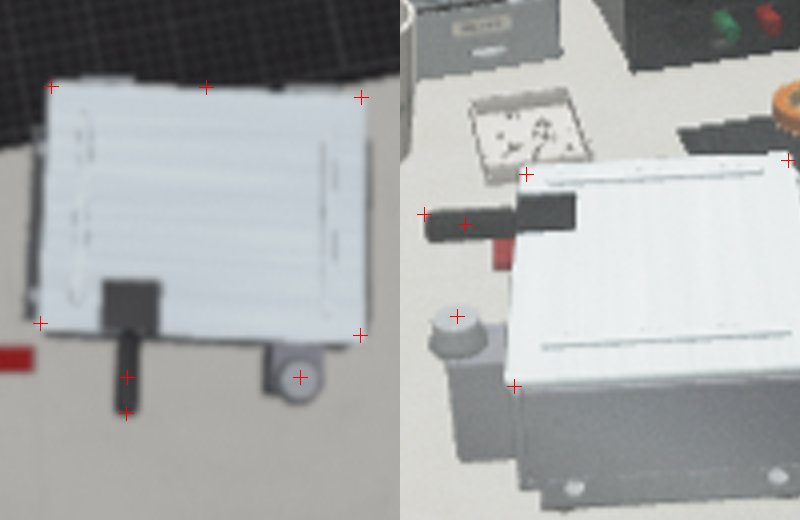

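The fit agrees with the picture to about 2 mm (tab at crop (127,375), plunger at (300,377)). I'll move above the tab.

```bash
python3 -m creep '[[0.02,0.038,0,0,0,-0.03],[0.04,0.076,0,0,0,-0.06],[0.06,0.114,0,0,0,-0.09],[0.08,0.151,0,0,0,-0.12],[0.1,0.19,0,0,0,-0.15],[0.12,0.227,-0.01,0,0,-0.18],[0.14,0.265,-0.02,0,0,-0.21],[0.16,0.303,-0.03,0,0,-0.24],[0.18,0.341,-0.04,0,0,-0.27],[0.2,0.379,-0.05,0,0,-0.3],[0.22,0.417,-0.05,0,0,-0.33],[0.24,0.455,-0.05,0,0,-0.36]]' -0.2
python3 -m creep '[[0.02,0.038,0,0,0,-0.01],[0.04,0.076,0,0,0,-0.02],[0.06,0.114,0,0,0,-0.03],[0.08,0.151,0,0,0,-0.04],[0.1,0.19,0,0,0,-0.049],[0.111,0.21,-0.03,0,0,-0.049],[0.111,0.21,-0.05,0,0,-0.049],[0.111,0.21,-0.05,0,0,-0.049],[0.111,0.21,-0.05,0,0,-0.049]]'
python3 - <<'E'
from h import *
s=r.get_state();print(s["tcp_pos"],s["ee_rot"],s["finger_gap"],s["time"],s["q"])
cs=[read_camera(n) for n in("top","side")]
ims=[]
t=s["tcp_pos"]
for c in cs:
    im=cv2.resize(c["img"],None,fx=4,fy=4,interpolation=cv2.INTER_CUBIC)[:,:,::-1].copy()
    for P in [t+[0,0,-.008]]:
        u=proj(c,P); cv2.drawMarker(im,tuple(int(v) for v in (u*4+1.5)),(0,0,255),0,14,1)
    u=(proj(c,(.54,.04,.09))*4).astype(int); ims.append(im[u[1]-280:u[1]+280,u[0]-200:u[0]+200])
cv2.imwrite("pics/d.png",np.hstack(ims))
E
```

```text
time: 2.3
tcp_pos: [0.3875, -0.1656, 0.1685]
ee_rot: [-3.141, 0.001, -0.109]
force: [1.0, -0.1, -0.2]
finger_gap: 0.0513
grip_force: 0.0
time: 3.05
tcp_pos: [0.4972, 0.0428, 0.1182]
ee_rot: [3.141, 0.003, -0.155]
force: [-0.2, -0.0, 0.2]
finger_gap: 0.0513
grip_force: 0.0
[0.49720737 0.04284691 0.11821652] [ 3.14132809e+00  3.11544152e-03 -1.55170926e-01] 0.05134265654437973 3.05 [-1.38201164e-01  5.17548885e-01  1.83774290e+00 -2.98133333e-04
  7.89420373e-01  1.58797597e+00]
```

View pics/d.png

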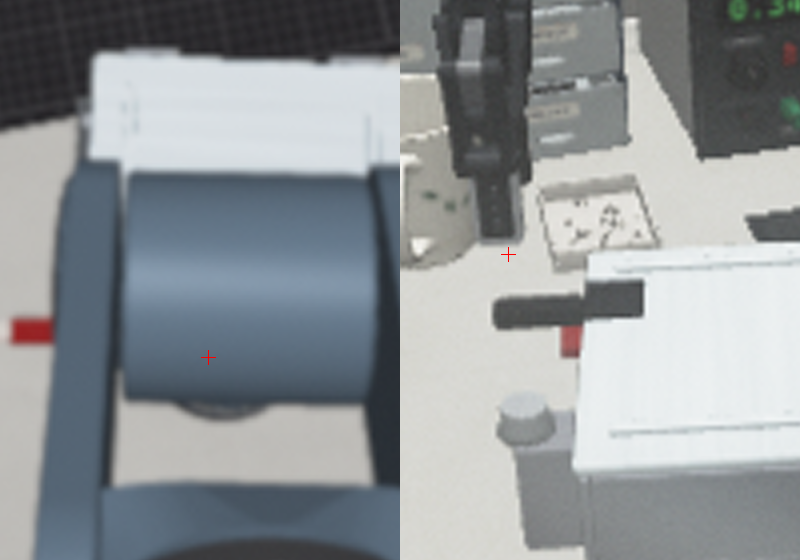

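The side crop shows the fingertips at (500,240), above the tab at (535,312) and short of it as measured. I'll correct by (10,17) mm, go down and close.

```bash
python3 -m creep '[[0.01,0.017,0,0,0,0],[0.01,0.017,-0.02,0,0,0],[0.01,0.017,-0.04,0,0,0],[0.01,0.017,-0.055,0,0,0],[0.01,0.017,-0.063,0,0,0],[0.01,0.017,-0.063,0,0,0],[0.01,0.017,-0.063,0,0,0]]'
python3 -m creep '[[0,0,0,0,0,0],[0,0,0,0,0,0],[0,0,0,0,0,0],[0,0,0,0,0,0],[0,0,0,0,0,0],[0,0,0,0,0,0],[0,0,0,0,0,0],[0,0,0,0,0,0]]' 1
python3 - <<'E'
from h import *
c=read_camera("side"); im=cv2.resize(c["img"],None,fx=4,fy=4)[:,:,::-1]
u=(proj(c,(.54,.04,.08))*4).astype(int); cv2.imwrite("pics/e.png",im[u[1]-250:u[1]+250,u[0]-300:u[0]+300])
E
```

```text
time: 3.73
tcp_pos: [0.5087, 0.0587, 0.0567]
ee_rot: [-3.142, -0.001, -0.158]
force: [0.4, -0.1, 0.3]
finger_gap: 0.0515
grip_force: 0.0
time: 4.4
tcp_pos: [0.5092, 0.0612, 0.0571]
ee_rot: [-3.139, -0.003, -0.158]
force: [1.2, 7.4, 4.0]
finger_gap: 0.0109
grip_force: 58.6
```

View pics/e.png

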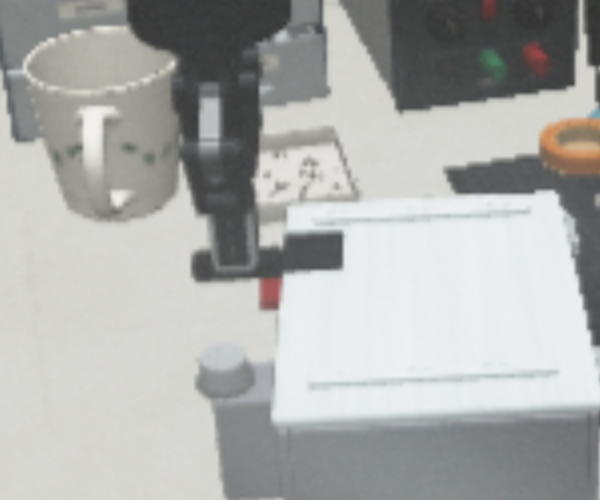

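The picture shows the pads at (235,255) on the tab, with the grip established. Now I'll tug it gently.

```bash
python3 -m creep '[[0,0.002,0.002,0,0,0],[0,0.002,0.004,0,0,0],[0,0.002,0.006,0,0,0],[0,0.002,0.006,0,0,0],[0,0.002,0.006,0,0,0]]'
python3 -m creep '[[0,0,0.002,0,0,0],[0,0,0.004,0,0,0],[0,0,0.004,0,0,0],[0,0,0.004,0,0,0]]'
```

```text
time: 4.87
tcp_pos: [0.5095, 0.0613, 0.0622]
ee_rot: [-3.141, -0.003, -0.157]
force: [3.9, 1.3, -2.3]
finger_gap: 0.0111
grip_force: 58.6
time: 5.2
tcp_pos: [0.5098, 0.0613, 0.0657]
ee_rot: [-3.141, -0.003, -0.157]
force: [5.5, -0.2, -4.2]
finger_gap: 0.0111
grip_force: 61.3
```

Inconclusive: the force is rising slowly at 8.6 mm of travel. I'll tug a little more.

```bash
python3 -m creep '[[0,0,0.002,0,0,0],[0,0,0.004,0,0,0],[0,0,0.006,0,0,0],[0,0,0.006,0,0,0],[0,0,0.006,0,0,0]]'
python3 - <<'E'
from h import *
c=read_camera("side"); im=cv2.resize(c["img"],None,fx=4,fy=4)[:,:,::-1]
u=(proj(c,(.54,.04,.08))*4).astype(int); cv2.imwrite("pics/f.png",im[u[1]-250:u[1]+250,u[0]-300:u[0]+300])
E
```

```text
time: 5.62
tcp_pos: [0.5106, 0.0611, 0.0722]
ee_rot: [-3.141, -0.005, -0.157]
force: [8.1, -0.8, -4.5]
finger_gap: 0.011
grip_force: 60.8
```

View pics/f.png

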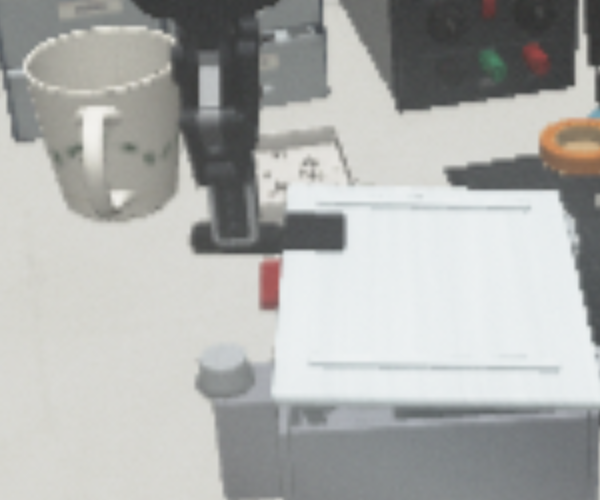

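The cover's front edge has clearly risen, with a gap showing beneath it at (450,412). It is up 15 mm, three times the caught play, with about 4 N. The catch isn't holding, so the plunger is left alone. I'll lift along the arc.

```bash
python3 -m creep '[[0.003,0,0.014,0,0,0],[0.006,-0.001,0.027,0,0,0],[0.01,-0.001,0.038,0,0,0],[0.015,-0.002,0.051,0,0,0],[0.02,-0.003,0.063,0,0,0],[0.027,-0.004,0.073,0,0,0],[0.034,-0.005,0.084,0,0,0],[0.042,-0.006,0.094,0,0,0],[0.051,-0.008,0.103,0,0,0],[0.06,-0.009,0.112,0,0,0],[0.06,-0.009,0.112,0,0,0],[0.06,-0.009,0.112,0,0,0]]'
```

```text
time: 6.67
tcp_pos: [0.5726, 0.051, 0.1822]
ee_rot: [3.141, -0.009, -0.157]
force: [13.5, -2.4, -20.2]
finger_gap: 0.0088
grip_force: 58.4
```

```bash
python3 - <<'E'
from h import *
c=read_camera("side"); im=cv2.resize(c["img"],None,fx=4,fy=4)[:,:,::-1].copy()
for P in [r.get_state()["tcp_pos"]+[0,0,.011]]:
    q=proj(c,P); cv2.drawMarker(im,tuple(int(v) for v in q*4+1.5),(0,0,255),0,14,1)
u=(proj(c,(.58,.02,.14))*4).astype(int); cv2.imwrite("pics/g.png",im[max(0,u[1]-300):u[1]+300,u[0]-400:u[0]+400])
l=landmark_of(c,"cover_tab"); print([(k["score"],np.array(k["location"])*[512,384]) for k in l[:2]],q)
E
```

```text
[(0.83, array([226.7136, 158.784 ]))] [230.65494697 154.89141057]
```

View pics/g.png

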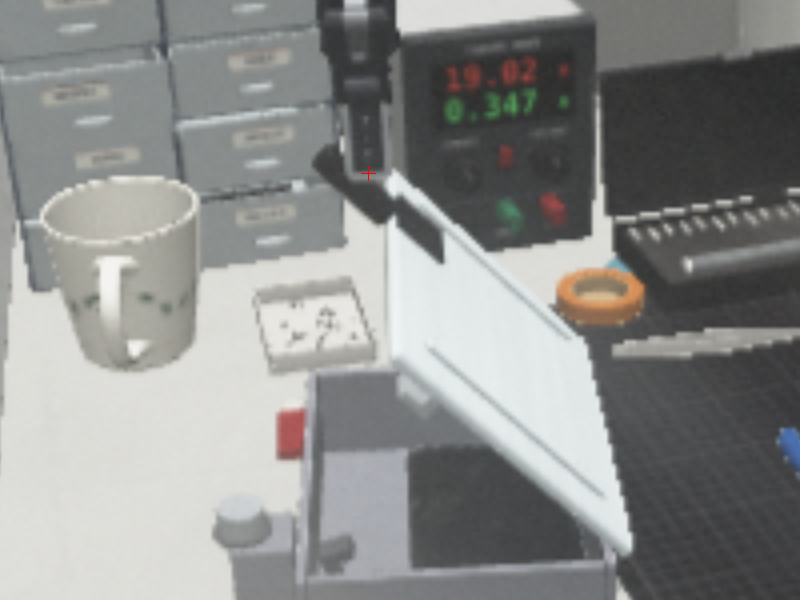

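The fingers have slipped toward the upper edge of the tab: the fingertips are at (365,178) and the tab centre is near (355,187). The force is mostly radial. I'll work out the cover angle and tab position from the picture.

```bash
cat >> h.py <<'E'
X=[.5966,.00542,-.1563]
def onc(P,th,x=X):
    H=np.array([.0735,0,.0565]); return Wp(x,H+Ro.from_euler('y',th).apply(np.array(P)-H))
E
python3 - <<'E'
from h import *
from scipy.optimize import minimize_scalar
c=read_camera("side"); l=np.array(landmark_of(c,"cover_tab")[0]["location"])*[512,384]
u=(proj(c,(.58,.02,.14))*4).astype(int); o=np.array([u[0]-400,max(0,u[1]-300)])
ob=[((-.097,.04,.0605),l),((-.0685,-.09,.0585),(np.array([392,362])+o)/4),((-.0685,.09,.0585),(np.array([392,175])+o)/4)]
for P,q in ob:
    s=minimize_scalar(lambda t:np.sum((proj(c,onc(P,t))-q)**2),bounds=(.3,1.4),method="bounded"); print(s.x,s.fun**.5)
s=r.get_state(); g=s["tcp_pos"]+[0,0,.011]; print("grasp",g,s["force"],s["time"])
for t in (.7,.75,.8,.85,.95,1.0,1.05): print(t,onc(ob[0][0],t).round(4))
E
```

```text
0.8432127793312826 1.3574241835298624
0.8088462739925696 0.09296327432085998
0.838893863717847 0.15424208709221318
grasp [0.57173462 0.0511919  0.1924849 ] [ 13.11175414  -2.61441048 -19.89830161] 6.8667
0.7 [0.5492 0.0534 0.1754]
0.75 [0.5549 0.0525 0.1816]
0.8 [0.5609 0.0515 0.1876]
0.85 [0.5672 0.0505 0.1932]
0.95 [0.5807 0.0484 0.2035]
1.0 [0.5878 0.0473 0.2081]
1.05 [0.5951 0.0462 0.2124]
```

The cover is at about 0.83 rad, with the pads roughly 7 mm off the pinch point. I'll go on to about 1.05 rad, turning the tool with the cover so it slips no further, and easing the radial pull.

```bash
python3 -m creep '[[0.005,-0.001,0.003,0.006,0.036,0],[0.01,-0.002,0.006,0.012,0.072,0],[0.015,-0.002,0.009,0.017,0.108,0],[0.02,-0.003,0.012,0.023,0.144,0],[0.024,-0.004,0.015,0.029,0.18,0],[0.028,-0.005,0.018,0.034,0.217,0],[0.028,-0.005,0.018,0.034,0.217,0],[0.028,-0.005,0.018,0.034,0.217,0],[0.028,-0.005,0.018,0.034,0.217,0]]'
python3 - <<'E'
from h import *
from scipy.optimize import minimize_scalar
c=read_camera("side"); s=r.get_state(); R=Ro.from_euler('xyz',s["ee_rot"]).as_matrix(); g=s["tcp_pos"]-.011*R[:,2]
P=(-.097,.04,.0605); q=np.array(landmark_of(c,"cover_tab")[0]["location"])*[512,384]
m=minimize_scalar(lambda t:np.sum((proj(c,onc(P,t))-q)**2),bounds=(.3,1.4),method="bounded"); print(m.x,m.fun**.5,g,onc(P,m.x))
im=cv2.resize(c["img"],None,fx=4,fy=4)[:,:,::-1].copy()
for t,col in((.95,(0,255,0)),(1.05,(0,0,255))):
  for Q in((-.0685,-.09,.0585),(-.0685,.09,.0585),P): cv2.drawMarker(im,tuple(int(v) for v in proj(c,onc(Q,t))*4+1.5),col,0,12,1)
u=(proj(c,(.58,.02,.14))*4).astype(int); cv2.imwrite("pics/h.png",im[max(0,u[1]-300):u[1]+300,u[0]-400:u[0]+400])
E
```

```text
time: 7.62
tcp_pos: [0.596, 0.0472, 0.1992]
ee_rot: [3.141, 0.219, -0.156]
force: [6.4, -0.7, -17.4]
finger_gap: 0.0091
grip_force: 61.9
1.0151260619221751 2.6956053920167338 [0.59838924 0.04680439 0.21001402] [0.58994282 0.04696269 0.20945782]
```

View pics/h.png

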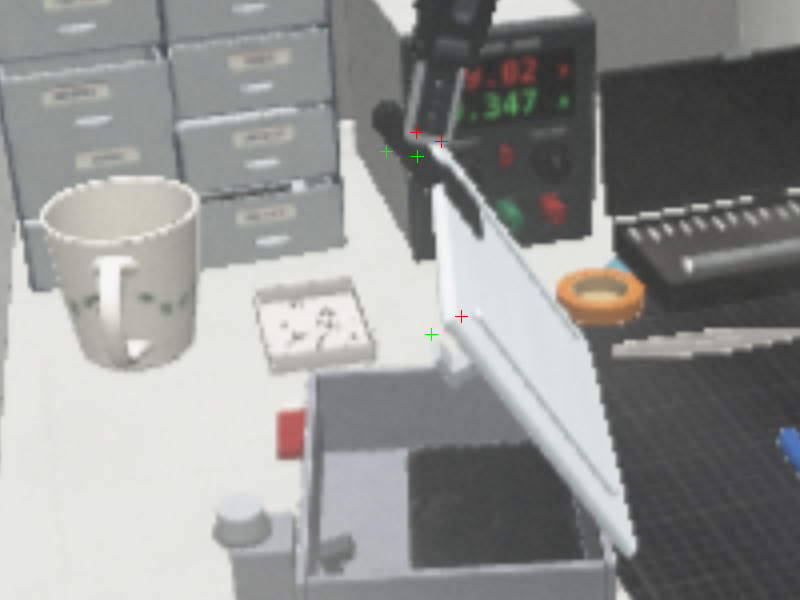

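The cover stands at about 1.03 rad, with its corners at (440,148) and (455,318) near the 1.05 markers. The fingers hold the tab at (415,130). I'll check that it stays steady, then hand in.

```bash
python3 -m creep '[[0,0,0,0,0,0],[0,0,0,0,0,0],[0,0,0,0,0,0],[0,0,0,0,0,0],[0,0,0,0,0,0],[0,0,0,0,0,0],[0,0,0,0,0,0],[0,0,0,0,0,0],[0,0,0,0,0,0],[0,0,0,0,0,0],[0,0,0,0,0,0],[0,0,0,0,0,0]]'
python3 - <<'E'
from h import *
a=cv2.imread("pics/h.png"); c=read_camera("side")
im=cv2.resize(c["img"],None,fx=4,fy=4)[:,:,::-1]; u=(proj(c,(.58,.02,.14))*4).astype(int); b=im[max(0,u[1]-300):u[1]+300,u[0]-400:u[0]+400]
d=np.abs(a.astype(int)-b).max(2)>40; print(d.sum())
if d.sum()<2500: print(close_job())
E
```

```text
time: 8.72
tcp_pos: [0.5961, 0.0472, 0.1993]
ee_rot: [3.141, 0.218, -0.156]
force: [7.1, -1.4, -15.8]
finger_gap: 0.0087
grip_force: 61.4
170
the job is handed in; nothing more can be done
None
```

The tug showed the catch was not holding, so I left the plunger up, lifted the cover by its tab to about 1.03 rad (59°), and handed the job in still holding it there; no verdict was returned.

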